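# Hold the filler cap at its vent mark on the header tank

### The arm

A 6-joint arm with a two-finger parallel gripper is mounted at the origin on the work surface. World frame = base frame: x ahead of the robot, y to its left, z up, the work surface at z = 0. Lengths are in mm, angles in rad, forces in N, time in s.
With the tool pointing down it reaches from about 275 to 1000 mm from the base axis. Payload 8.4 kg.
Tool frame: the origin (TCP) lies midway between the tips of the shut fingers; the grasp point (between the pads) lies 19 mm behind it; z points along the fingers, x is the direction in which the jaws open and shut, and the axes are right-handed (so a half turn about z gives the same grasp; the last joint's range is limited). The gripper opens to 85 mm and grips with 20 to 120 N. Pads are 22 mm wide; open, the fingers measure 114 mm over their backs; the gripper's body (76 mm by 85 mm) begins 54 mm behind the grasp point. The pads swing forward as they close: fully open they stand 13 mm farther back than shut.
Start: joints at [1.196, 0.353, 1.633, -0, 1.155, -0.002], TCP at [227.639, 582.072, 231.281] pointing down, gripper open.
Joint ranges: [-2.63, 2.63], [-0.92, 2.1], [0.06, 2.66], [-1.3, 4.44], [0, 2.69], [-3.02, 3.02]. Speed limits (rad/s): [2.22, 2.22, 2.79, 3.14, 3.14, 3.14].

### API

Orientations are given as [roll, pitch, yaw] about the fixed x, y, z axes, in that order (R = Rz(yaw) Ry(pitch) Rx(roll)).
In Python, from rig import sense, grab_frame, camera_model, job gives the robot as it stands.
- The arm moves only by the tool arm_command, never from a script. Its argument "plan" is a list of rows, each an object with "translation": the shift along the tool's x, y, z in cm, a list of three; "twist": the turn about the tool's z in rad; "gripper": the opening, from 0 (shut) to 1 (fully open). A call has exactly 5 rows; each row is the pose to reach, as a shift and turn from the pose measured when the call began, along the tool's axes at that moment; what a row does not reach only later rows make up. A row lasts 1/12 s, in which the tool goes at most 41.7 mm and 7.16 degrees, less where a joint would pass 70% of its speed; a pose out of reach is approached as far as the arm can. A call with a gripper value outside its range is refused whole. The fingers move at their own pace and stop on an object; "squeeze" is the grip in N (left out, the last holds). Time passes only in rows, so rows that repeat a pose let the fingers close, or fill a call up. It gives the time, the measured TCP pose, the force and the opening at its end, in the units of the state.
- sense(): the state, without advancing time (a new reading comes with each control period).
- grab_frame(name): name is "side" or "top"; returns the picture (400x640x3 uint8, blue, green, red); there is no depth.
- camera_model(name): a dict with "fx", "fy", "cx", "cy" (pixels), "dist_coeffs" ([k1, k2, p1, p2, k3] as OpenCV has them; the pictures are not rectified), "pose" (4x4, takes a point from camera to world coordinates). Camera axes: x right, y down, z forward; pixel columns grow to the right and rows downward; lengths in mm; the calibration is good to about 2 mm. A picture is of the moment at which its call begins. camera_model takes no time and is no camera call.
- job.sign_off(): hands the job in, once; it reports no verdict.
The state is a dict: "clock": time; "qpos": joint angles; "qvel": joint speeds; "joint_efforts": joint torques, N m; "eef_pos": TCP position; "tcp_rot": TCP orientation; "contact_force": force on the tool from outside, world axes, zero at the start; "wrist_torque": the same for the moment, N m; "opening": opening from 0.0 (shut) to 1.0 (fully open).
Only numpy, scipy, OpenCV 4.12 (cv2) and the standard library are available. Lean on these libraries where they do the work, as an engineer would, in place of code of your own. Each camera call takes 0.05 s, during which the arm holds its last target.

### The job

Pull the blue-handled filler cap up out of its spring clip on the rail and fit it on the filler neck of the aluminium header tank, its tabs down through the two notches. Press it down against its spring and turn it clockwise (seen from above) half-way to the lock, so that the blue bar points along the yellow vent marks, and do not let it click round to the red lock marks. Finish with the cap still gripped and held steady there, so that the pressure gauge can be zeroed, and leave the other caps and everything else on the bench where they are.

Things in the scene. Friction and masses are not known exactly. Their poses are not given: they have to be found in the camera images.
- cap_grip (a point): The filler cap to fit: black, 62 mm across, blue grip bar on top. Centre of the bar. z up; x along the bar, which is 52 mm long (x), 16 mm wide (y, grip across it) and 24 mm high (12 below to 12 above this point), a white dash at each end. Cap's flat top 12 mm and skirt's lower edge 25 mm below. Mass about 0.13 kg. In the rail the bar lies across the rail, within 12 degrees.
- cap: The same cap, origin on its axis at the skirt's lower edge, same axes. Two steel tabs, 10 mm wide, 3 mm thick, turn inwards at that edge at +x and -x, under the bar's ends (a half turn makes no difference).
- cap_valve (a joint): Spring of the 27 mm rubber valve disc in the middle of the cap's underside: 0 when hanging 10 mm below the skirt's edge, grows as it is pushed up into the cap, at most 0.012 m. 2 N at first touch plus 0.9 N per mm.
- neck_entry (a point): Centre of the filler neck's mouth, on top of its flange, 147 mm above the bench, 30 mm above the tank's flat lid (tank 120 mm across, fixed). z up; x and -x point to the two entry notches and the black marks on the lid. Flange 52 mm across, 3 mm thick; notches 16 to 20 mm wide; bore 32 mm, valve seat 10 mm down. The cap goes on with its bar along x, within 7 degrees and 1.5 mm.
- neck_vent (a point): Same point; x and -x point to the yellow vent marks on the lid, 45 degrees clockwise (from above) of the notches, half-way to the lock: the bar is to point along this. Tabs are under the flange and free to turn with the bar's centre 15 mm (cap bottomed, about 10 N) to 19 mm above this point; once turned, the spring lifts it to 19 mm. A stop blocks it 13 degrees the other way.
- neck_lock (a point): Same point; x and -x point to the red lock marks, 90 degrees clockwise of the notches. A cam bump resists from about 55 degrees on and the cap clicks in behind it near 80 to 90.
- gauge_top (a point): Highest point of the white-faced pressure gauge fixed to the tank, 110 mm from the neck's axis, at the height of the neck's lower half.
- rail: Aluminium clip rail 335 mm long (y), 68 mm (x), 22 mm high, fixed; origin at the centre of its underside. Three caps stand on its top at y = -105, 0, +105 mm, in varying order. Two steel leaf springs at +x and -x of each cap, 47 mm above the bench, overhang its rim by 1.5 mm; a straight upward pull of about 7 to 10 N over the first 15 mm frees it.
- cap_red_grip (a point): A like cap with a red bar, on the rail, to be left alone; point at the centre of its bar.
- cap_grey_grip (a point): A like cap with a grey bar, on the rail, to be left alone; point at the centre of its bar.
- tape: Roll of brown packing tape lying flat, 100 mm across, 48 mm high; origin at the centre of its underside. Leave alone.
- can: Upright paint spray can, 65 mm across, 190 mm high; origin at the centre of its underside. Leave alone.
- carton: Small sealed cardboard carton 100 x 150 x 70 mm; origin at the centre of its underside. Leave alone.
- mug: Blue mug, 82 mm across, 95 mm high; origin at the centre of its underside. Leave alone.
- clamp_box: Small orange open tray of hose clips, 90 x 120 x 45 mm; origin at the centre of its underside. Leave alone.
Not all that is in view belongs to the job. What is shaped like the cap but orange or turquoise is not meant.

How it is judged (in metres and radians):
On the way, in this order (a step that is already met when the one before it is completed fails the run):
1. the blue-handled cap is lifted clear of its clip, in the gripper (z of cap_grip in the frame of rail above 0.085 m and contact force between the fingers and cap above 5 N), for 0.2 s.
2. the cap is on the neck, its tabs down in the notches (horizontal distance between cap_grip and neck_entry below 0.005 m and angle between cap_grip's own z axis and vertical below 0.09 rad and z of cap_grip in the frame of neck_entry below 0.0215 m and angle between the x axis of cap_grip and the x axis of neck_entry, either way round below 0.3 rad), for 0.05 s.
At the end, for the whole second after the job is handed in: Cap level on the neck (within 5 mm, 5 degrees), tabs under the flange (bar centre under 20.5 mm above the mouth), bar within 10 degrees of the yellow marks, at rest, still gripped (over 5 N); other caps within 15 mm and clutter within 30 mm of their starts (horizontal distance between cap_grip and neck_entry below 0.005 m and angle between cap_grip's own z axis and vertical below 0.09 rad and z of cap_grip in the frame of neck_entry between 0.012 and 0.0205 m and angle between the x axis of cap_grip and the x axis of neck_vent, either way round below 0.18 rad and contact force between the fingers and cap above 5 N and linear speed of cap below 0.02 m/s and angular speed of cap below 0.1 rad/s and not (distance of cap_red_grip from where it was at the start of the episode above 0.015 m) and not (distance of cap_grey_grip from where it was at the start of the episode above 0.015 m) and not (distance of tape from where it was at the start of the episode above 0.03 m) and not (distance of can from where it was at the start of the episode above 0.03 m) and not (distance of carton from where it was at the start of the episode above 0.03 m) and not (distance of mug from where it was at the start of the episode above 0.03 m) and not (distance of clamp_box from where it was at the start of the episode above 0.03 m)); the arm keeps its last pose, push and grip.
It fails at once if the cap is turned round to the lock click (horizontal distance between cap_grip and neck_entry below 0.01 m and z of cap_grip in the frame of neck_entry below 0.0205 m and angle between the x axis of cap_grip and the x axis of neck_lock, either way round below 0.21 rad).
It fails at once if another cap or something else on the bench is disturbed (distance of any of cap_red_grip, cap_grey_grip from where it was at the start of the episode above 0.015 m or distance of any of tape, can, carton, mug, clamp_box from where it was at the start of the episode above 0.03 m).
It also fails if it takes over 51 s, if anything falls off the work surface, if the arm or the gripper's body presses on something with over 40 N, if the wrist force passes 120 N, or if a joint passes its speed limit or range.

## Working session

There is one attempt and no reset: what is moved stays moved. The work goes in short steps, Python scripts to look and compute and a tool call to move; the robot and the scene stay as the last step left them, time stands still between calls to the robot, and variables do not carry over. Pictures are saved under pics/ and viewed, and the job is handed in when it is done.

Besides the shell and the picture viewer there is one more tool, called after "Call:" as a command line: name --argument value ..., lists and objects as JSON in quotes. arm_command: Moves the arm, as the interface text tells. Its arguments: {"type":"object","properties":{"plan":{"type":"array","items":{"type":"object","properties":{"translation":{"type":"array","items":{"type":"number"}},"twist":{"type":"number"},"gripper":{"type":"number"}}}},"squeeze":{"type":"number"}},"required":["plan"]}

```bash
mkdir -p pics; cat > h.py <<'E'
import numpy as np, cv2
from rig import sense, grab_frame, camera_model, job
E
python3 - <<'E'
from h import *
for n in ("side","top"):
    cv2.imwrite(f"pics/{n}0.png",grab_frame(n)); m=camera_model(n); print(n,{k:np.round(v,3).tolist() for k,v in m.items() if k!='name'})
s=sense();print(s)
E
```

```text
side {'fx': 397.249, 'fy': 397.249, 'cx': 325.781, 'cy': 199.381, 'dist_coeffs': [-0.069, 0.0, 0.0, 0.0, 0.0], 'pose': [[0.998, -0.054, 0.02, 522.296], [-0.055, -0.802, 0.595, -713.324], [-0.016, -0.596, -0.803, 940.419], [0.0, 0.0, 0.0, 1.0]]}
top {'fx': 361.53, 'fy': 361.53, 'cx': 321.233, 'cy': 193.524, 'dist_coeffs': [-0.039, 0.0, 0.0, 0.0, 0.0], 'pose': [[-0.021, -0.998, 0.066, 503.983], [-0.999, 0.019, -0.039, -50.043], [0.037, -0.066, -0.997, 1055.694], [0.0, 0.0, 0.0, 1.0]]}
{'clock': 0.1, 'qpos': array([ 1.19557475e+00,  3.53603131e-01,  1.63405654e+00,  1.37136391e-05,
        1.15520896e+00, -2.39863304e-03]), 'qvel': array([-6.90257707e-05, -1.77883505e-03, -1.51354580e-03,  9.85714666e-04,
       -3.55756031e-04, -1.58885103e-04]), 'joint_efforts': array([ 1.31187426e-03, -6.06358624e+01, -3.42818356e+01,  1.82850931e-04,
        3.90489295e-03,  2.25868553e-05]), 'eef_pos': array([227.49125216, 581.66594015, 230.62299797]), 'tcp_rot': array([-3.14157705e+00,  1.27594086e-03,  1.19796785e+00]), 'contact_force': array([ 1.0365997 ,  0.07991127, -0.33916376]), 'wrist_torque': array([-0.03721819,  0.04960073, -0.01323539]), 'opening': 0.9987496019627524}
```

View pics/side0.png

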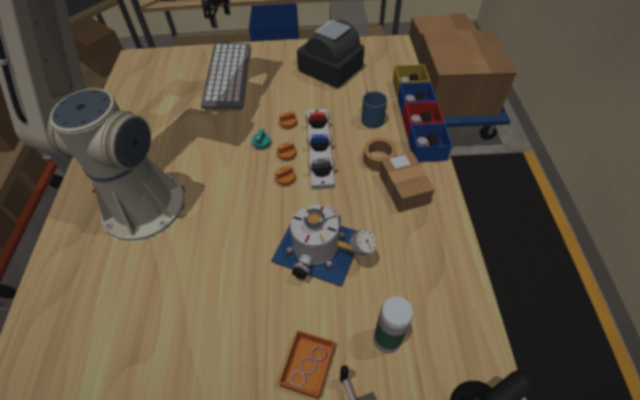

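View pics/top0.png

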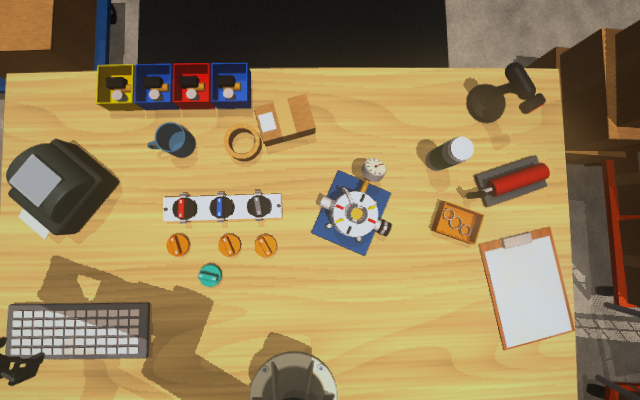

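```bash
python3 - <<'E'
import cv2,numpy as np
t=cv2.imread("pics/top0.png");s=cv2.imread("pics/side0.png")
def z(i,x,y,w,h,f): return cv2.resize(i[y:y+h,x:x+w],None,fx=f,fy=f,interpolation=cv2.INTER_CUBIC)
cv2.imwrite("pics/zt1.png",np.hstack([z(t,308,170,90,90,4.4),z(t,190,170,90,90,4.4)]))
cv2.imwrite("pics/zs1.png",np.hstack([z(s,275,195,90,90,4.4),z(s,275,100,90,90,4.4)]))
E
```

```text
(no output)
```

View pics/zt1.png

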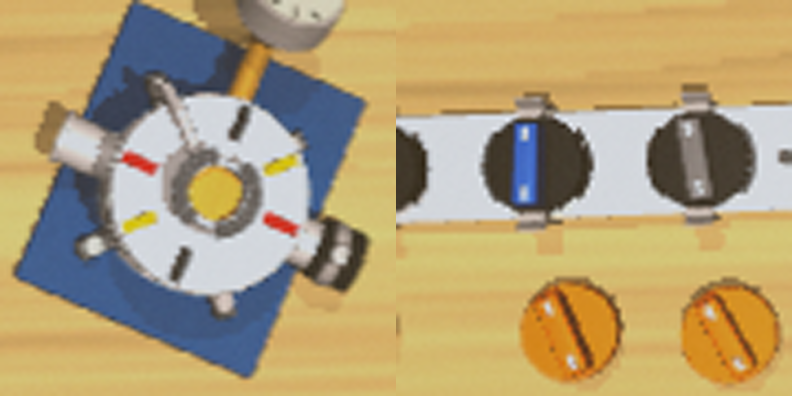

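View pics/zs1.png

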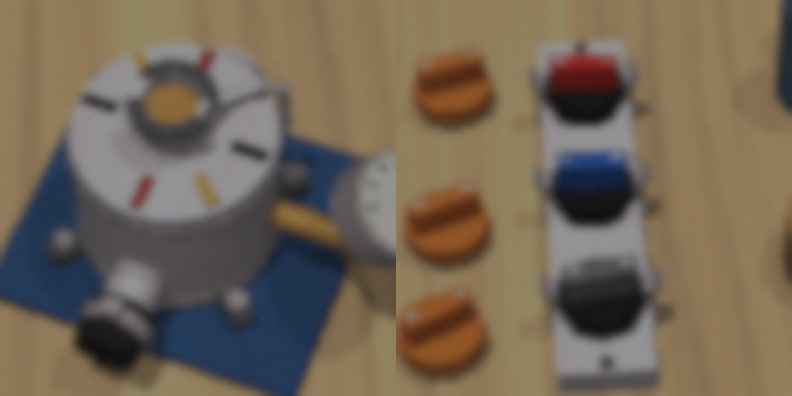

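```bash
cat >> h.py <<'E'
M={n:camera_model(n) for n in ("side","top")}
def ray(n,uv):
    m=M[n];K=np.array([[m['fx'],0,m['cx']],[0,m['fy'],m['cy']],[0,0,1]])
    p=cv2.undistortPoints(np.array(uv,float).reshape(-1,1,2),K,np.array(m['dist_coeffs'])).reshape(2)
    T=np.array(m['pose']);d=T[:3,:3]@np.r_[p,1];return T[:3,3],d/np.linalg.norm(d)
def plane(n,uv,z):
    o,d=ray(n,uv);return o+d*(z-o[2])/d[2]
def tri(a,b):  # side uv, top uv
    (o1,d1),(o2,d2)=ray("side",a),ray("top",b)
    t=np.linalg.lstsq(np.c_[d1,-d2],o2-o1,rcond=None)[0]
    p,q=o1+t[0]*d1,o2+t[1]*d2;return (p+q)/2,np.linalg.norm(p-q)
def proj(n,P):
    m=M[n];K=np.array([[m['fx'],0,m['cx']],[0,m['fy'],m['cy']],[0,0,1]]);T=np.linalg.inv(np.array(m['pose']))
    return cv2.projectPoints(np.array(P,float).reshape(-1,1,3),cv2.Rodrigues(T[:3,:3])[0],T[:3,3],K,np.array(m['dist_coeffs']))[0].reshape(-1,2)
def blobs(img,mask,roi,amin=3):
    x,y,w,h=roi;m=np.zeros(mask.shape,np.uint8);m[y:y+h,x:x+w]=mask[y:y+h,x:x+w]
    n,l,st,c=cv2.connectedComponentsWithStats(m.astype(np.uint8));return [(c[i].round(2).tolist(),int(st[i,4]),st[i,:4].tolist()) for i in range(1,n) if st[i,4]>=amin]
E
python3 - <<'E'
from h import *
I={n:cv2.imread(f"pics/{n}0.png") for n in M}
R={'top':(308,170,90,90),'side':(275,195,90,90)}; C={'top':(200,180,45,50),'side':(300,120,40,50)}
for n,i in I.items():
    hsv=cv2.cvtColor(i,cv2.COLOR_BGR2HSV);H,S,V=[hsv[...,k] for k in range(3)]
    print(n)
    print(' red',blobs(i,((H<8)|(H>172))&(S>110),R[n]))
    print(' yel',blobs(i,(H>15)&(H<32)&(S>100)&(V>80),R[n]))
    print(' blk',blobs(i,(V<(90 if n=='top' else 60))&(S<110),R[n]))
    print(' blue',blobs(i,(H>105)&(H<125)&(S>120),C[n]))
    print(' wht',blobs(i,(S<90)&(V>(140 if n=='top' else 80)),C[n]))
E
```

```text
side
 red [([307.33, 237.0], 3, [307, 236, 2, 3])]
 yel [([341.67, 197.0], 3, [341, 196, 2, 3]), ([358.0, 200.5], 4, [357, 200, 3, 2]), ([306.5, 208.0], 4, [306, 207, 2, 3]), ([345.0, 209.5], 4, [345, 208, 1, 4]), ([313.56, 218.04], 81, [308, 214, 12, 9]), ([321.44, 238.11], 9, [320, 236, 4, 5]), ([343.57, 245.11], 79, [336, 241, 16, 10])]
 blk [([310.0, 225.5], 4, [309, 225, 3, 2]), ([316.57, 225.14], 7, [315, 224, 5, 3]), ([340.93, 237.71], 28, [338, 236, 7, 5]), ([344.39, 251.3], 44, [335, 248, 20, 10]), ([289.72, 252.72], 18, [286, 251, 8, 4]), ([309.64, 266.71], 14, [307, 265, 7, 5]), ([300.14, 272.61], 140, [293, 267, 19, 12]), ([329.29, 267.43], 7, [328, 267, 4, 2])]
 blue [([318.9, 139.19], 113, [312, 135, 15, 9])]
 wht [([315.57, 146.48], 986, [300, 120, 37, 50])]
top
 red [([339.33, 206.57], 21, [336, 205, 8, 5]), ([371.23, 220.45], 22, [368, 218, 8, 6])]
 yel [([352.1, 218.15], 3657, [308, 170, 90, 90]), ([371.0, 207.14], 21, [368, 205, 7, 5]), ([356.52, 213.41], 117, [351, 208, 12, 12]), ([339.18, 219.95], 22, [336, 218, 8, 5])]
 blk [([344.35, 190.12], 198, [328, 179, 36, 21]), ([361.92, 197.42], 12, [360, 194, 4, 7]), ([321.33, 208.0], 3, [321, 207, 2, 3]), ([328.17, 216.45], 69, [325, 209, 8, 20]), ([379.33, 218.33], 3, [379, 218, 2, 2]), ([380.8, 226.37], 41, [377, 220, 8, 14]), ([387.38, 229.19], 42, [383, 223, 8, 13]), ([348.25, 229.92], 12, [347, 227, 4, 7]), ([356.17, 240.17], 6, [355, 238, 3, 5])]
 blue [([218.94, 206.64], 80, [216, 198, 6, 18])]
 wht [([207.5, 207.32], 337, [200, 192, 24, 29]), ([237.18, 206.52], 328, [224, 195, 21, 25]), ([219.0, 200.0], 3, [219, 199, 1, 3]), ([218.5, 213.0], 6, [218, 212, 2, 3]), ([219.5, 222.0], 4, [218, 222, 4, 1])]
```

```bash
python3 - <<'E'
from h import *
T={'red':[(339.33,206.57),(371.23,220.45)],'yel':[(339.18,219.95),(371,207.14)],'blk':[(348.25,229.92),(361.92,197.42)]}
S={'red':[(321.8,208.6),(307.3,238.4)],'yel':[(306.8,208.6),(321.9,238.2)],'blk':[(297.3,218),(331.6,229.3)]}
for k in T:
    P=[plane('top',u,117) for u in T[k]];d=P[1]-P[0];print(k,'top',np.round((P[0]+P[1])[:2]/2,1),'ang',np.degrees(np.arctan2(d[1],d[0])).round(1),np.linalg.norm(d).round(1))
    P=[plane('side',u,117) for u in S[k]];d=P[1]-P[0];print(k,'side',np.round((P[0]+P[1])[:2]/2,1),'ang',np.degrees(np.arctan2(d[1],d[0])).round(1))
    ts=[tri(a,b) for a,b in (zip(S[k],T[k]) if k!='blk' else zip(S[k],T[k]))];print([ (t[0].round(1),t[1].round(1)) for t in ts])
print('blue bar', plane('top',(218.94,206.64),59),tri((318.9,137.0),(218.94,206.64)))
for z in (50,59): 
  a,b=plane('top',(219,200),z),plane('top',(218.5,213),z);print(z,a,b,np.degrees(np.arctan2(*(a-b)[1::-1])))
I=cv2.imread('pics/top0.png');h=cv2.cvtColor(I,cv2.COLOR_BGR2HSV)
# line fit of bar
m=((h[...,0]>100)&(h[...,0]<128)&(h[...,1]>100)).astype(np.uint8);m[:,:212]=0;m[:,228:]=0;m[:192]=0;m[222:]=0
ys,xs=np.nonzero(m);print(len(xs),xs.min(),xs.max(),ys.min(),ys.max())
for y in range(196,219): print(y,xs[ys==y])
E
python3 - <<'E'
import cv2,numpy as np
t=cv2.imread("pics/top0.png");s=cv2.imread("pics/side0.png")
def z(i,x,y,w,h,f): return cv2.resize(i[y:y+h,x:x+w],None,fx=f,fy=f,interpolation=cv2.INTER_NEAREST)
s=np.clip(s.astype(int)*1.7,0,255).astype(np.uint8)
cv2.imwrite("pics/zz1.png",np.hstack([z(t,200,187,40,40,10),z(s,300,125,40,40,10)]))
E
```

```text
red top [ 511.8 -174.2] ang -114.7 90.8
red side [ 511.9 -174.1] ang -114.7
[(array([ 531.1, -132.8,  119. ]), np.float64(0.8)), (array([ 492.6, -215.8,  115.3]), np.float64(0.6))]
yel top [ 511.8 -173.8] ang -69.5 89.9
yel side [ 510.5 -173.7] ang -69.3
[(array([ 494.9, -131.4,  120.7]), np.float64(2.4)), (array([ 527.6, -216.5,  113.7]), np.float64(0.2))]
blk top [ 511.6 -173.7] ang -24.4 92.0
blk side [ 510.7 -175.4] ang -25.0
[(array([ 469.3, -154.9,  115.4]), np.float64(0.7)), (array([ 553. , -193.2,  114.5]), np.float64(1.1))]
blue bar [538.8278316  192.16973979  59.        ] (array([538.01452836, 194.50197258,  49.2420707 ]), np.float64(2.3081809121811725))
50 [557.50528387 194.12979472  50.        ] [521.61388881 195.63269056  50.        ] -2.3977700987256894
59 [557.02631108 191.94468305  59.        ] [521.45610967 193.43412941  59.        ] -2.3977700987256565
87 216 221 198 216
196 []
197 []
198 [217 218 219 220 221]
199 [217 220 221]
200 [217 220 221]
201 [217 220 221]
202 [217 218 219 220 221]
203 [217 218 219 220 221]
204 [217 218 219 220 221]
205 [217 218 219 220 221]
206 [217 218 219 220 221]
207 [217 218 219 220 221]
208 [217 218 219 220 221]
209 [216 217 218 219 220 221]
210 [216 217 218 219 220 221]
211 [216 217 218 219 220 221]
212 [216 217 220 221]
213 [216 217 220 221]
214 [216 217 220 221]
215 [216 217 220 221]
216 [217 218 219 220]
217 []
218 []
```

View pics/zz1.png

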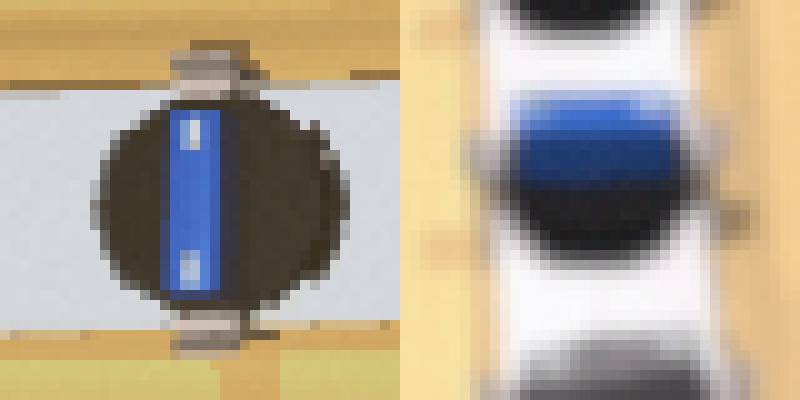

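```bash
python3 - <<'E'
from h import *
print(tri((319.3,135.8),(219.0,206.9)))
for z in (57,59,61,63,65): print(z,plane('top',(219.0,206.9),z).round(1),plane('side',(319.3,135.8),z).round(1))
# rail: corners of white in top
I=cv2.imread('pics/top0.png');h=cv2.cvtColor(I,cv2.COLOR_BGR2HSV)
m=((h[...,1]<60)&(h[...,2]>150)).astype(np.uint8);m[:185]=0;m[228:]=0;m[:,:150]=0;m[:,300:]=0
m=cv2.morphologyEx(m,cv2.MORPH_OPEN,np.ones((3,3)))
c=np.vstack(cv2.findContours(m,0,2)[0]);r=cv2.minAreaRect(c);b=cv2.boxPoints(r);print(r)
W=np.array([plane('top',p,22) for p in b]);print(W.round(1),W.mean(0))
s=sense();print(s['eef_pos'],s['tcp_rot'])
E
```

```text
(array([538.23047771, 192.71940777,  56.07539223]), np.float64(0.035088591829816364))
57 [538.2 192.5  57. ] [538.2 191.8  57. ]
59 [538.1 192.   59. ] [538.2 189.7  59. ]
61 [538.  191.5  61. ] [538.2 187.7  61. ]
63 [538. 191.  63.] [538.1 185.6  63. ]
65 [537.9 190.6  65. ] [538.1 183.6  65. ]
((222.005126953125, 207.1890411376953), (24.099308013916016, 118.65937042236328), 88.45184326171875)
[[571.3 361.5  22. ]
 [574.1  24.8  22. ]
 [505.4  23.9  22. ]
 [503.  359.2  22. ]] [538.43032593 192.34231752  22.        ]
[227.49125216 581.66594015 230.62299797] [-3.14157705e+00  1.27594086e-03  1.19796785e+00]
```

```bash
cat >> h.py <<'E'
from scipy.spatial.transform import Rotation as Ro
def go(x,y,z,jaw):
    s=sense();R=Ro.from_euler('xyz',s['tcp_rot']).as_matrix()
    d=R.T@(np.array([x,y,z])-s['eef_pos'])
    yaw=np.degrees(np.arctan2(R[1,0],R[0,0]))
    print('t',round(s['clock'],2),'tcp',s['eef_pos'].round(1),'yaw',yaw.round(2),'tilt',np.degrees(np.arccos(-R[2,2])).round(2),'F',s['contact_force'].round(1),'op',round(s['opening'],3))
    print('shift cm',(d/10).round(2),'twist',round(-np.radians((jaw-yaw+180)%360-180),3))
E
python3 -c "
from h import *
go(538.2,192.2,120,88)"
```

```text
t 0.1 tcp [227.5 581.7 230.6] yaw 68.64 tilt 0.07 F [ 1.   0.1 -0.3] op 0.999
shift cm [-24.94  43.12  11.09] twist -0.338
```

Call:
arm_command --plan '[{"translation":[-2.0,3.4,0.8],"twist":-0.1,"gripper":0.6},{"translation":[-4.0,6.8,1.6],"twist":-0.2,"gripper":0.6},{"translation":[-6.0,10.2,2.4],"twist":-0.3,"gripper":0.6},{"translation":[-8.0,13.6,3.2],"twist":-0.338,"gripper":0.6},{"translation":[-10.0,17.0,4.0],"twist":-0.338,"gripper":0.6}]'

```text
clock: 0.52
eef_pos: [349.9, 424.9, 190.2]
tcp_rot: [-3.141, 0.002, 1.539]
contact_force: [0.5, 0.5, -0.4]
opening: 0.603
```

```bash
python3 -c "
from h import *
go(538.2,192.2,120,88)"
```

```text
t 0.52 tcp [349.9 424.9 190.2] yaw 88.2 tilt 0.1 F [ 0.5  0.5 -0.4] op 0.603
shift cm [-22.66  19.56   7.04] twist 0.004
```

Call:
arm_command --plan '[{"translation":[-2.9,2.5,0.9],"twist":0,"gripper":0.6},{"translation":[-5.8,5.0,1.8],"twist":0,"gripper":0.6},{"translation":[-8.7,7.5,2.7],"twist":0,"gripper":0.6},{"translation":[-11.6,10.0,3.6],"twist":0,"gripper":0.6},{"translation":[-14.4,12.5,4.5],"twist":0,"gripper":0.6}]'

```text
clock: 0.93
eef_pos: [470.9, 275.1, 144.8]
tcp_rot: [-3.141, 0.002, 1.539]
contact_force: [0.5, 0.7, -0.2]
opening: 0.601
```

```bash
python3 -c "
from h import *
go(538.2,192.2,110,88)"
```

```text
t 0.93 tcp [470.9 275.1 144.8] yaw 88.2 tilt 0.11 F [ 0.5  0.7 -0.2] op 0.601
shift cm [-8.07  6.99  3.48] twist 0.004
```

Call:
arm_command --plan '[{"translation":[-2.7,2.3,1.0],"twist":0,"gripper":0.6},{"translation":[-5.4,4.7,2.0],"twist":0,"gripper":0.6},{"translation":[-8.07,6.99,3.48],"twist":0,"gripper":0.6},{"translation":[-8.07,6.99,3.48],"twist":0,"gripper":0.6},{"translation":[-8.07,6.99,3.48],"twist":0,"gripper":0.6}]'

```text
clock: 1.35
eef_pos: [538.4, 190.4, 108.8]
tcp_rot: [-3.139, 0.003, 1.536]
contact_force: [-0.3, 0.8, -0.1]
opening: 0.6
```

```bash
python3 - <<'E'
from h import *
go(538.2,192.2,38,88)
def z(i,x,y,w,h,f): return cv2.resize(i[y:y+h,x:x+w],None,fx=f,fy=f,interpolation=cv2.INTER_CUBIC)
t,s=grab_frame('top'),grab_frame('side')
cv2.imwrite("pics/g1.png",np.hstack([z(t,170,150,100,100,4),z(s,270,70,100,100,4)]))
E
```

```text
t 1.35 tcp [538.4 190.4 108.8] yaw 88.02 tilt 0.22 F [-0.3  0.8 -0.1] op 0.6
shift cm [ 0.19 -0.    7.08] twist 0.0
```

View pics/g1.png

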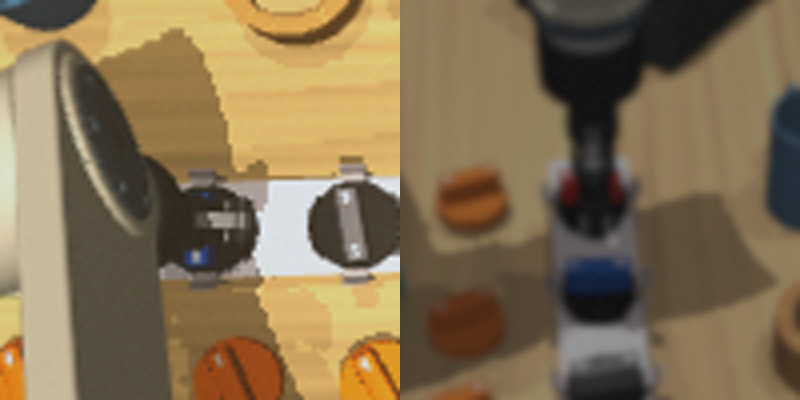

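Call:
arm_command --plan '[{"translation":[0.19,0,2],"twist":0,"gripper":0.6},{"translation":[0.19,0,4],"twist":0,"gripper":0.6},{"translation":[0.19,0,5.5],"twist":0,"gripper":0.6},{"translation":[0.19,0,6.5],"twist":0,"gripper":0.6},{"translation":[0.19,0,6.9],"twist":0,"gripper":0.6}]'

```text
clock: 1.87
eef_pos: [536.5, 195.0, 39.9]
tcp_rot: [-3.138, 0.002, 1.54]
contact_force: [-1.5, -0.3, 0.2]
opening: 0.6
```

```bash
python3 -c "
from h import *
go(538.2,192.2,38.5,88)"
```

```text
t 1.87 tcp [536.5 195.   39.9] yaw 88.26 tilt 0.23 F [-1.5 -0.3  0.2] op 0.6
shift cm [-0.27  0.18  0.14] twist 0.005
```

Call:
arm_command --plan '[{"translation":[-0.27,0.18,0.14],"twist":0,"gripper":0.6},{"translation":[-0.27,0.18,0.14],"twist":0,"gripper":0.6},{"translation":[-0.27,0.18,0.14],"twist":0,"gripper":0.4},{"translation":[-0.27,0.18,0.14],"twist":0,"gripper":0.3},{"translation":[-0.27,0.18,0.14],"twist":0,"gripper":0.27}]' --squeeze 25

```text
clock: 2.28
eef_pos: [538.7, 192.4, 39.2]
tcp_rot: [-3.139, 0.002, 1.54]
contact_force: [0.5, 0.0, -0.8]
opening: 0.272
```

```bash
python3 -c "
from h import *
go(538.2,192.2,38.5,88)"
```

```text
t 2.28 tcp [538.7 192.4  39.2] yaw 88.26 tilt 0.16 F [ 0.5  0.  -0.8] op 0.272
shift cm [-0.02 -0.05  0.07] twist 0.005
```

Call:
arm_command --plan '[{"translation":[-0.02,-0.05,0.12],"twist":0,"gripper":0.22},{"translation":[-0.02,-0.05,0.12],"twist":0,"gripper":0.0},{"translation":[-0.02,-0.05,0.12],"twist":0,"gripper":0.0},{"translation":[-0.02,-0.05,0.12],"twist":0,"gripper":0.0},{"translation":[-0.02,-0.05,0.12],"twist":0,"gripper":0.0}]' --squeeze 40

```text
clock: 2.7
eef_pos: [538.6, 192.2, 38.6]
tcp_rot: [-3.14, 0.002, 1.54]
contact_force: [-0.9, -0.7, 5.5]
opening: 0.179
```

```bash
python3 -c "
from h import *
go(538.2,192.2,38.5,88)"
```

```text
t 2.7 tcp [538.6 192.2  38.6] yaw 88.25 tilt 0.12 F [-0.9 -0.7  5.5] op 0.179
shift cm [-0.   -0.04  0.01] twist 0.004
```

Call:
arm_command --plan '[{"translation":[0,0,0],"twist":0,"gripper":0.0},{"translation":[0,0,-0.2],"twist":0,"gripper":0.0},{"translation":[0,0,-0.6],"twist":0,"gripper":0.0},{"translation":[0,0,-1.2],"twist":0,"gripper":0.0},{"translation":[0,0,-1.8],"twist":0,"gripper":0.0}]' --squeeze 70

```text
clock: 3.12
eef_pos: [538.2, 192.1, 56.7]
tcp_rot: [-3.139, 0.002, 1.54]
contact_force: [0.5, 0.2, -1.4]
opening: 0.173
```

Call:
arm_command --plan '[{"translation":[0,0,-1.0],"twist":0,"gripper":0.0},{"translation":[0,0,-3.0],"twist":0,"gripper":0.0},{"translation":[0,0,-5.0],"twist":0,"gripper":0.0},{"translation":[0,0,-7.0],"twist":0,"gripper":0.0},{"translation":[0,0,-9.0],"twist":0,"gripper":0.0}]'

```text
clock: 3.53
eef_pos: [538.6, 192.4, 149.1]
tcp_rot: [-3.14, 0.001, 1.54]
contact_force: [0.2, -0.7, -0.9]
opening: 0.169
```

```bash
python3 -c "
from h import *
go(538.2,192.2,200,88)"
```

```text
t 3.53 tcp [538.6 192.4 149.1] yaw 88.25 tilt 0.12 F [ 0.2 -0.7 -0.9] op 0.169
shift cm [-0.02 -0.04 -5.09] twist 0.004
```

Call:
arm_command --plan '[{"translation":[0,0,-2.0],"twist":0,"gripper":0.0},{"translation":[0,0,-4.0],"twist":0,"gripper":0.0},{"translation":[0,0,-6.0],"twist":0,"gripper":0.0},{"translation":[0,0,-7.0],"twist":0,"gripper":0.0},{"translation":[0,0,-7.0],"twist":0,"gripper":0.0}]'

```text
clock: 3.95
eef_pos: [540.1, 193.0, 222.5]
tcp_rot: [3.138, -0.0, 1.54]
contact_force: [1.1, 1.1, -1.1]
opening: 0.169
```

```bash
python3 - <<'E'
from h import *
go(511.7,-174,220,65.6)
def z(i,x,y,w,h,f): return cv2.resize(i[y:y+h,x:x+w],None,fx=f,fy=f,interpolation=cv2.INTER_CUBIC)
t,s=grab_frame('top'),grab_frame('side')
print(proj('top',[538.6,192.4,219-9]),proj('side',[538.6,192.4,219-9]))
cv2.imwrite("pics/top2.png",t);cv2.imwrite("pics/side2.png",s)
cv2.imwrite("pics/g2.png",np.hstack([z(t,150,150,100,100,4),z(s,270,0,100,100,4)]))
E
```

```text
t 3.95 tcp [540.1 193.  222.5] yaw 88.25 tilt 0.2 F [ 1.1  1.1 -1.1] op 0.169
shift cm [-36.77  -1.71   0.23] twist 0.395
[[202.98373762 204.7737746 ]] [[317.88801426  96.91362686]]
```

View pics/g2.png

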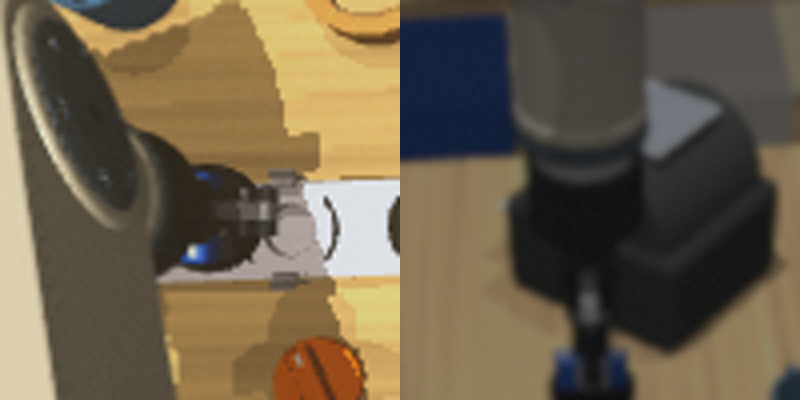

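Call:
arm_command --plan '[{"translation":[-3.5,-0.15,0],"twist":0.08,"gripper":0.0},{"translation":[-7.0,-0.3,0],"twist":0.16,"gripper":0.0},{"translation":[-10.5,-0.5,0],"twist":0.24,"gripper":0.0},{"translation":[-14,-0.65,0],"twist":0.32,"gripper":0.0},{"translation":[-17.5,-0.8,0],"twist":0.395,"gripper":0.0}]'

```text
clock: 4.47
eef_pos: [523.7, 16.3, 217.8]
tcp_rot: [-3.139, 0.003, 1.142]
contact_force: [0.8, -0.5, -1.1]
opening: 0.17
```

```bash
python3 - <<'E'
from h import *
go(511.7,-174,220,65.6)
E
```

```text
t 4.47 tcp [523.7  16.3 217.8] yaw 65.42 tilt 0.23 F [ 0.8 -0.5 -1.1] op 0.17
shift cm [-17.81   6.82  -0.19] twist -0.003
```

Call:
arm_command --plan '[{"translation":[-3.8,1.45,0],"twist":0,"gripper":0.0},{"translation":[-7.6,2.9,0],"twist":0,"gripper":0.0},{"translation":[-11.4,4.35,0],"twist":0,"gripper":0.0},{"translation":[-15,5.75,0],"twist":0,"gripper":0.0},{"translation":[-17.81,6.82,-0.19],"twist":0,"gripper":0.0}]'

```text
clock: 4.88
eef_pos: [510.0, -176.4, 218.3]
tcp_rot: [-3.136, 0.003, 1.141]
contact_force: [0.0, -0.5, -0.9]
opening: 0.168
```

Call:
arm_command --plan '[{"translation":[0,0,0],"twist":0,"gripper":0.0},{"translation":[0,0,0],"twist":0,"gripper":0.0},{"translation":[0,0,0],"twist":0,"gripper":0.0},{"translation":[0,0,0],"twist":0,"gripper":0.0},{"translation":[0,0,0],"twist":0,"gripper":0.0}]'

```text
clock: 5.3
eef_pos: [510.0, -175.2, 217.8]
tcp_rot: [-3.135, 0.003, 1.142]
contact_force: [-0.2, -0.7, -1.1]
opening: 0.171
```

```bash
python3 - <<'E'
from h import *
go(511.7,-174,200,65.6)
def z(i,x,y,w,h,f): return cv2.resize(i[y:y+h,x:x+w],None,fx=f,fy=f,interpolation=cv2.INTER_CUBIC)
t,s=grab_frame('top'),grab_frame('side')
e=sense()['eef_pos'];e[2]+=9
print(proj('top',e),proj('side',e))
cv2.imwrite("pics/top3.png",t);cv2.imwrite("pics/side3.png",s)
cv2.imwrite("pics/g3.png",np.hstack([z(t,310,160,100,100,4),z(s,270,150,100,100,4)]))
E
```

```text
t 5.3 tcp [ 510.  -175.2  217.8] yaw 65.46 tilt 0.42 F [-0.2 -0.7 -1.1] op 0.171
shift cm [0.18 0.12 1.78] twist -0.003
[[362.0709596  213.70274128]] [[312.10021657 196.80253821]]
```

View pics/g3.png

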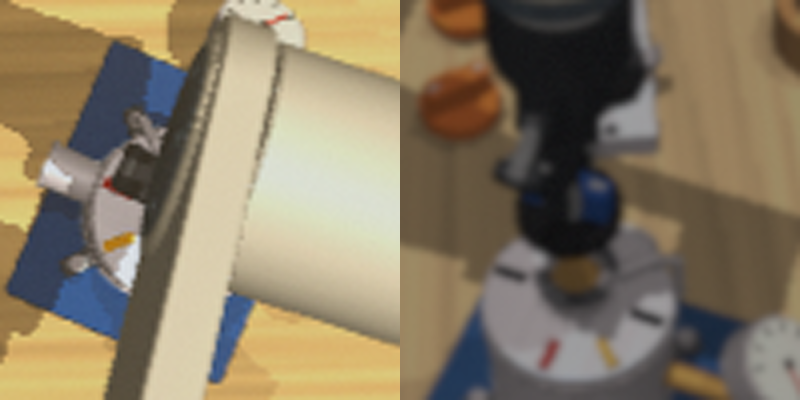

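```bash
python3 - <<'E'
from h import *
print('neck', proj('side',[511.5,-174.1,147]),proj('top',[511.5,-174.1,147]),proj('top',[511.5,-174.1,137]),proj('side',[511.5,-174.1,137]))
T=cv2.imread('pics/top0.png');S=cv2.imread('pics/side0.png');S3=cv2.imread('pics/side3.png')
def z(i,x,y,w,h,f): return cv2.resize(i[y:y+h,x:x+w],None,fx=f,fy=f,interpolation=cv2.INTER_NEAREST)
b=lambda i:np.clip(i.astype(int)*2.2,0,255).astype(np.uint8)
cv2.imwrite("pics/g4.png",np.hstack([z(T,336,193,40,40,10),z(b(S),296,198,40,40,10)]))
cv2.imwrite("pics/g5.png",z(b(S3),290,175,50,60,10))
E
```

```text
neck [[314.08429245 216.32696774]] [[356.81184695 213.51724793]] [[356.28022616 213.56120351]] [[314.24657516 218.63364555]]
```

View pics/g4.png

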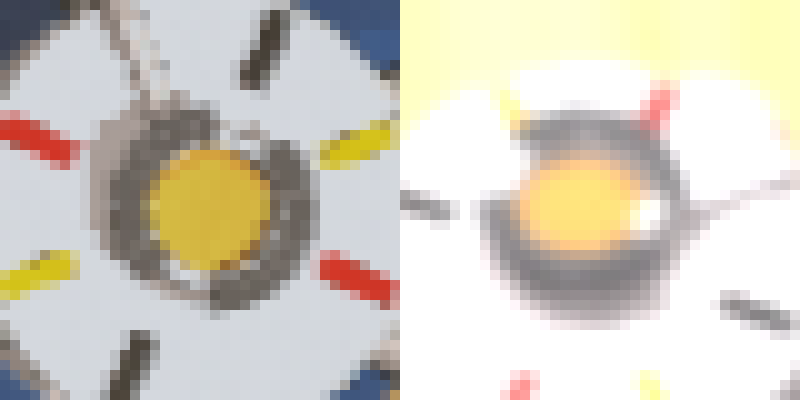

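View pics/g5.png

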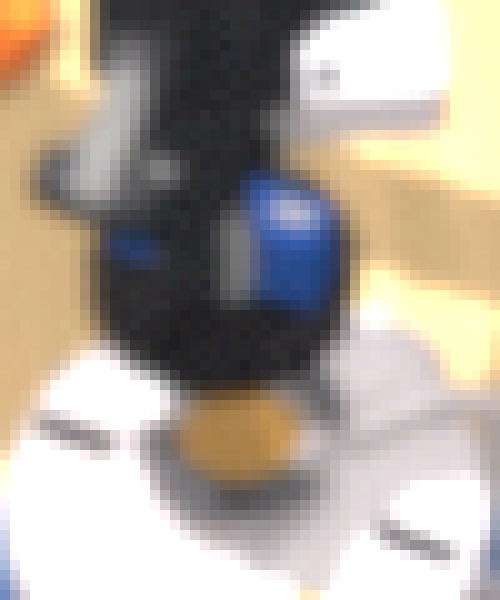

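```bash
python3 - <<'E'
from h import *
go(511.5,-174,180,65.6)
E
```

```text
t 5.4 tcp [ 510.2 -175.3  218.1] yaw 65.46 tilt 0.39 F [-0.2 -0.7 -1.1] op 0.168
shift cm [0.19 0.09 3.81] twist -0.002
```

Call:
arm_command --plan '[{"translation":[0.1,0.05,1],"twist":0,"gripper":0.0},{"translation":[0.19,0.09,2],"twist":0,"gripper":0.0},{"translation":[0.19,0.09,3],"twist":0,"gripper":0.0},{"translation":[0.19,0.09,3.81],"twist":0,"gripper":0.0},{"translation":[0.19,0.09,3.81],"twist":0,"gripper":0.0}]'

```text
clock: 5.82
eef_pos: [510.1, -173.5, 177.5]
tcp_rot: [-3.132, 0.004, 1.143]
contact_force: [-0.6, -0.2, -1.6]
opening: 0.171
```

```bash
python3 - <<'E'
from h import *
go(511.5,-174,170,65.6)
s=grab_frame('side');s0=cv2.imread('pics/side0.png')
def z(i,x,y,w,h,f): return cv2.resize(i[y:y+h,x:x+w],None,fx=f,fy=f,interpolation=cv2.INTER_CUBIC)
b=lambda i:np.clip(i.astype(int)*2.2,0,255).astype(np.uint8)
e=sense()['eef_pos'];print(proj('side',e+[0,0,8.4-12]),proj('side',e+[0,0,8.4-25]))
cv2.imwrite("pics/g6.png",z(b(s),280,180,60,60,10))
E
```

```text
t 5.82 tcp [ 510.1 -173.5  177.5] yaw 65.47 tilt 0.6 F [-0.6 -0.2 -1.6] op 0.171
shift cm [0.01 0.16 0.75] twist -0.002
[[313.22619613 209.56513118]] [[313.45087885 212.70178805]]
```

View pics/g6.png

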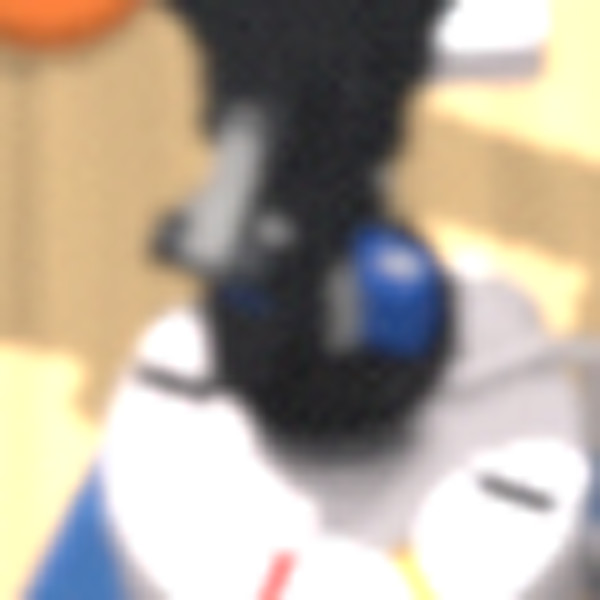

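```bash
python3 - <<'E'
from h import *
s=grab_frame('side');cv2.imwrite('pics/side4.png',s);s0=cv2.imread('pics/side0.png')
g=s.max(2)
for y in range(207,222): print(y,g[y,296:330].tolist())
e=sense()['eef_pos']
for k in(-12,-25):
  a=np.linspace(0,2*np.pi,73);p=proj('side',np.c_[e[0]+31*np.cos(a),e[1]+31*np.sin(a),np.full(73,e[2]+8.4+k)]);print(p.min(0),p.max(0))
E
```

```text
207 [88, 82, 75, 66, 55, 47, 39, 35, 33, 32, 27, 23, 22, 20, 21, 20, 28, 41, 50, 59, 71, 82, 86, 88, 88, 84, 76, 63, 60, 86, 110, 120, 121, 120]
208 [96, 94, 89, 80, 61, 42, 32, 31, 32, 30, 25, 23, 21, 20, 19, 22, 30, 44, 52, 59, 67, 75, 80, 82, 83, 79, 70, 57, 47, 63, 90, 103, 105, 104]
209 [98, 98, 94, 81, 59, 37, 30, 33, 33, 32, 29, 25, 20, 21, 20, 22, 30, 43, 51, 57, 62, 67, 70, 75, 75, 73, 65, 52, 41, 56, 83, 99, 102, 101]
210 [99, 101, 96, 81, 57, 34, 27, 28, 29, 29, 30, 26, 22, 21, 21, 21, 28, 41, 52, 56, 61, 63, 64, 66, 67, 65, 59, 48, 39, 52, 80, 96, 102, 103]
211 [106, 113, 110, 94, 67, 40, 25, 24, 25, 25, 24, 24, 23, 23, 21, 21, 28, 41, 52, 57, 59, 61, 62, 62, 63, 62, 56, 46, 36, 48, 76, 94, 101, 102]
212 [124, 131, 129, 113, 83, 48, 27, 21, 22, 21, 23, 22, 20, 20, 19, 21, 29, 41, 51, 56, 58, 60, 60, 62, 61, 59, 53, 41, 33, 46, 74, 93, 101, 103]
213 [140, 143, 140, 126, 94, 54, 29, 22, 22, 22, 22, 21, 21, 18, 19, 20, 27, 40, 47, 49, 51, 53, 56, 59, 60, 57, 48, 36, 30, 47, 76, 94, 100, 101]
214 [142, 143, 141, 129, 98, 58, 29, 23, 21, 22, 22, 21, 16, 17, 17, 18, 26, 34, 38,
[... 497 characters left out ...]
 92]
218 [68, 63, 67, 70, 70, 63, 52, 40, 28, 20, 19, 17, 16, 17, 17, 18, 17, 17, 19, 18, 19, 18, 23, 24, 22, 22, 27, 44, 66, 82, 89, 89, 89, 90]
219 [102, 90, 81, 70, 69, 81, 82, 67, 43, 25, 19, 17, 17, 16, 19, 18, 17, 19, 17, 20, 20, 19, 20, 21, 21, 26, 40, 58, 72, 82, 86, 88, 92, 95]
220 [129, 124, 115, 105, 103, 114, 115, 96, 64, 36, 20, 14, 17, 16, 18, 19, 17, 17, 17, 17, 19, 18, 19, 20, 24, 37, 56, 74, 85, 89, 91, 95, 98, 100]
221 [140, 139, 136, 132, 131, 134, 133, 116, 87, 54, 30, 20, 15, 17, 16, 16, 17, 16, 16, 17, 16, 17, 18, 22, 34, 49, 69, 85, 94, 97, 99, 101, 102, 102]
[300.28749641 198.85835322] [326.60534993 220.41168925]
[300.65574718 202.0541004 ] [326.68216904 223.48975252]
```

```bash
python3 - <<'E'
from h import *
go(511.9,-174,166,65.6)
E
```

```text
t 5.92 tcp [ 511.1 -173.9  179.3] yaw 65.45 tilt 0.47 F [ 0.1 -0.4 -1. ] op 0.169
shift cm [0.03 0.08 1.33] twist -0.003
```

Call:
arm_command --plan '[{"translation":[0.03,0.08,0.3],"twist":0,"gripper":0.0},{"translation":[0.03,0.08,0.6],"twist":0,"gripper":0.0},{"translation":[0.03,0.08,0.9],"twist":0,"gripper":0.0},{"translation":[0.03,0.08,1.1],"twist":0,"gripper":0.0},{"translation":[0.03,0.08,1.1],"twist":0,"gripper":0.0}]'

```text
clock: 6.33
eef_pos: [511.6, -173.9, 167.9]
tcp_rot: [-3.134, 0.004, 1.142]
contact_force: [0.2, 0.7, -2.1]
opening: 0.167
```

```bash
python3 - <<'E'
from h import *
go(511.9,-174,160,65.6)
E
```

```text
t 6.33 tcp [ 511.6 -173.9  167.9] yaw 65.45 tilt 0.5 F [ 0.2  0.7 -2.1] op 0.167
shift cm [0.01 0.03 0.79] twist -0.003
```

Call:
arm_command --plan '[{"translation":[0.01,0.03,0.15],"twist":0,"gripper":0.0},{"translation":[0.01,0.03,0.3],"twist":0,"gripper":0.0},{"translation":[0.01,0.03,0.45],"twist":0,"gripper":0.0},{"translation":[0.01,0.03,0.55],"twist":0,"gripper":0.0},{"translation":[0.01,0.03,0.55],"twist":0,"gripper":0.0}]'

```text
clock: 6.75
eef_pos: [512.0, -174.0, 162.4]
tcp_rot: [-3.134, 0.004, 1.142]
contact_force: [-0.3, 0.2, 2.2]
opening: 0.173
```

Call:
arm_command --plan '[{"translation":[0.0,0.0,0.05],"twist":0,"gripper":0.0},{"translation":[0,0,0.1],"twist":0,"gripper":0.0},{"translation":[0,0,0.15],"twist":0,"gripper":0.0},{"translation":[0,0,0.2],"twist":0,"gripper":0.0},{"translation":[0,0,0.2],"twist":0,"gripper":0.0}]'

```text
clock: 7.17
eef_pos: [512.0, -174.0, 160.6]
tcp_rot: [-3.134, 0.004, 1.142]
contact_force: [-1.4, -0.5, 2.9]
opening: 0.168
```

```bash
python3 - <<'E'
from h import *
go(511.9,-174,158,65.6)
print(sense()['wrist_torque'])
E
```

```text
t 7.17 tcp [ 512.  -174.   160.6] yaw 65.46 tilt 0.48 F [-1.4 -0.5  2.9] op 0.168
shift cm [-0.   -0.01  0.26] twist -0.003
[ 0.0504592   0.23497935 -0.01027959]
```

Call:
arm_command --plan '[{"translation":[0.0,0.0,0.05],"twist":0,"gripper":0.0},{"translation":[0,0,0.1],"twist":0,"gripper":0.0},{"translation":[0,0,0.15],"twist":0,"gripper":0.0},{"translation":[0,0,0.2],"twist":0,"gripper":0.0},{"translation":[0,0,0.25],"twist":0,"gripper":0.0}]'

```text
clock: 7.58
eef_pos: [512.0, -174.0, 158.1]
tcp_rot: [-3.134, 0.004, 1.142]
contact_force: [-2.7, 1.0, 5.9]
opening: 0.167
```

Call:
arm_command --plan '[{"translation":[0.0,0.0,0.05],"twist":0,"gripper":0.0},{"translation":[0,0,0.1],"twist":0,"gripper":0.0},{"translation":[0,0,0.15],"twist":0,"gripper":0.0},{"translation":[0,0,0.2],"twist":0,"gripper":0.0},{"translation":[0,0,0.25],"twist":0,"gripper":0.0}]'

```text
clock: 8.0
eef_pos: [512.0, -174.0, 155.9]
tcp_rot: [-3.134, 0.004, 1.142]
contact_force: [-3.0, 0.1, 7.4]
opening: 0.167
```

```bash
python3 - <<'E'
from h import *
go(511.9,-174,154,65.6)
print(sense()['wrist_torque'])
s=grab_frame('side');cv2.imwrite('pics/side5.png',s)
def z(i,x,y,w,h,f): return cv2.resize(i[y:y+h,x:x+w],None,fx=f,fy=f,interpolation=cv2.INTER_CUBIC)
b=lambda i:np.clip(i.astype(int)*2.2,0,255).astype(np.uint8)
cv2.imwrite("pics/g7.png",z(b(s),280,180,60,60,10))
E
```

```text
t 8.0 tcp [ 512.  -174.   155.9] yaw 65.45 tilt 0.47 F [-3.   0.1  7.4] op 0.167
shift cm [-0.   -0.01  0.19] twist -0.003
[ 0.19498202  0.48687267 -0.04447047]
```

View pics/g7.png

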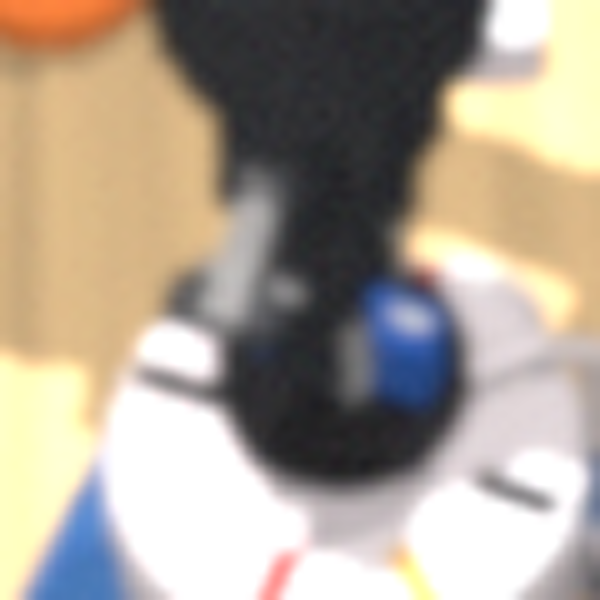

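Call:
arm_command --plan '[{"translation":[-0.02,-0.05,0.05],"twist":0,"gripper":0.0},{"translation":[-0.02,-0.05,0.1],"twist":0,"gripper":0.0},{"translation":[-0.02,-0.05,0.1],"twist":0.05,"gripper":0.0},{"translation":[-0.02,-0.05,0.1],"twist":0.1,"gripper":0.0},{"translation":[-0.02,-0.05,0.1],"twist":0.15,"gripper":0.0}]'

```text
clock: 8.47
eef_pos: [512.3, -174.2, 155.4]
tcp_rot: [-3.137, 0.004, 0.99]
contact_force: [-1.7, 0.4, 8.0]
opening: 0.17
```

```bash
python3 - <<'E'
from h import *
go(511.4,-174,155,20.6)
print(sense()['wrist_torque'])
E
```

```text
t 8.47 tcp [ 512.3 -174.2  155.4] yaw 56.73 tilt 0.37 F [-1.7  0.4  8. ] op 0.17
shift cm [-0.03 -0.08  0.05] twist 0.631
[0.0908158  0.16678063 0.06566027]
```

Call:
arm_command --plan '[{"translation":[-0.02,-0.05,0.04],"twist":0.05,"gripper":0.0},{"translation":[-0.02,-0.05,0.04],"twist":0.1,"gripper":0.0},{"translation":[-0.02,-0.05,0.04],"twist":0.15,"gripper":0.0},{"translation":[-0.02,-0.05,0.04],"twist":0.2,"gripper":0.0},{"translation":[-0.02,-0.05,0.04],"twist":0.25,"gripper":0.0}]'

```text
clock: 8.88
eef_pos: [512.6, -174.5, 155.7]
tcp_rot: [-3.14, 0.004, 0.738]
contact_force: [-0.7, 0.3, 8.1]
opening: 0.172
```

```bash
python3 - <<'E'
from h import *
go(511.6,-174,155,20.6)
print(sense()['wrist_torque'])
s=grab_frame('side');cv2.imwrite('pics/side6.png',s)
def z(i,x,y,w,h,f): return cv2.resize(i[y:y+h,x:x+w],None,fx=f,fy=f,interpolation=cv2.INTER_CUBIC)
b=lambda i:np.clip(i.astype(int)*2.2,0,255).astype(np.uint8)
cv2.imwrite("pics/g8.png",z(b(s),280,180,60,60,10))
E
```

```text
t 8.88 tcp [ 512.6 -174.5  155.7] yaw 42.27 tilt 0.28 F [-0.7  0.3  8.1] op 0.172
shift cm [-0.04 -0.11  0.07] twist 0.378
[-0.05527913  0.14765137  0.13601489]
```

View pics/g8.png

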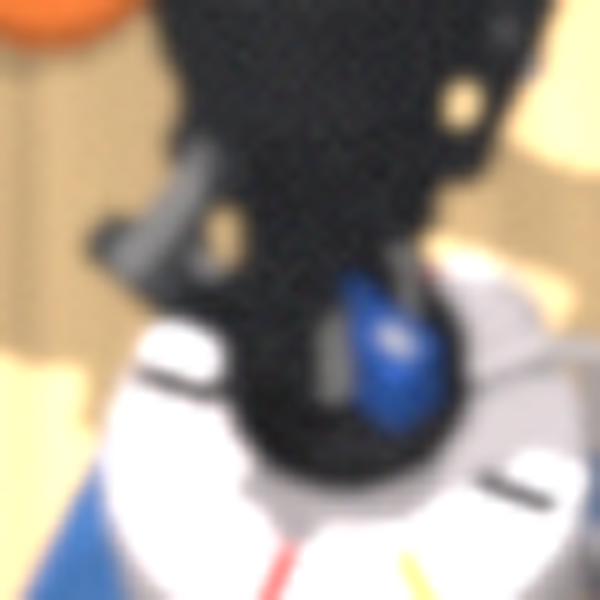

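Call:
arm_command --plan '[{"translation":[0,-0.03,0.05],"twist":0.05,"gripper":0.0},{"translation":[0,-0.03,0.05],"twist":0.1,"gripper":0.0},{"translation":[0,-0.03,0.05],"twist":0.15,"gripper":0.0},{"translation":[0,-0.03,0.05],"twist":0.2,"gripper":0.0},{"translation":[0,-0.03,0.05],"twist":0.25,"gripper":0.0}]'

```text
clock: 9.35
eef_pos: [513.0, -175.0, 155.8]
tcp_rot: [3.14, 0.004, 0.482]
contact_force: [-2.7, -3.2, 8.0]
opening: 0.171
```

```bash
python3 - <<'E'
from h import *
go(512,-174,155,20.6)
print(sense()['wrist_torque'])
E
```

```text
t 9.35 tcp [ 513.  -175.   155.8] yaw 27.61 tilt 0.25 F [-2.7 -3.2  8. ] op 0.171
shift cm [-0.04 -0.14  0.08] twist 0.122
[-0.44988808  0.41883559  0.07677059]
```

Call:
arm_command --plan '[{"translation":[-0.07,-0.05,0.05],"twist":0.03,"gripper":0.0},{"translation":[-0.07,-0.05,0.05],"twist":0.06,"gripper":0.0},{"translation":[-0.07,-0.05,0.05],"twist":0.09,"gripper":0.0},{"translation":[-0.07,-0.05,0.05],"twist":0.122,"gripper":0.0},{"translation":[-0.07,-0.05,0.05],"twist":0.122,"gripper":0.0}]'

```text
clock: 9.77
eef_pos: [512.9, -175.3, 156.0]
tcp_rot: [3.139, 0.003, 0.358]
contact_force: [-0.8, -1.0, 8.1]
opening: 0.167
```

Call:
arm_command --plan '[{"translation":[0,0,0],"twist":0,"gripper":0.0},{"translation":[0,0,0],"twist":0,"gripper":0.0},{"translation":[0,0,0],"twist":0,"gripper":0.0},{"translation":[0,0,0],"twist":0,"gripper":0.0},{"translation":[0,0,0],"twist":0,"gripper":0.0}]'

```text
clock: 10.18
eef_pos: [512.9, -175.4, 156.2]
tcp_rot: [3.138, 0.003, 0.358]
contact_force: [-2.9, 0.1, 7.2]
opening: 0.166
```

```bash
python3 - <<'E'
from h import *
go(512,-174,155,20.6)
print(sense()['wrist_torque'])
s=grab_frame('side');cv2.imwrite('pics/side7.png',s);t=grab_frame('top')
def z(i,x,y,w,h,f): return cv2.resize(i[y:y+h,x:x+w],None,fx=f,fy=f,interpolation=cv2.INTER_CUBIC)
b=lambda i:np.clip(i.astype(int)*2.2,0,255).astype(np.uint8)
cv2.imwrite("pics/g9.png",np.hstack([z(b(s),280,185,60,60,6.6),z(t,320,180,60,60,6.6)]))
e=np.array([512,-174.2,0]);d=np.array([np.cos(np.radians(-69.4)),np.sin(np.radians(-69.4)),0])
print(proj('side',[e+[0,0,176]+26*d,e+[0,0,176]-26*d]))
E
```

```text
t 10.18 tcp [ 512.9 -175.4  156.2] yaw 20.51 tilt 0.24 F [-2.9  0.1  7.2] op 0.166
shift cm [-0.04 -0.16  0.12] twist -0.002
[ 0.12671916  0.56002071 -0.01218243]
[[318.1502294  217.79568361]
 [309.6051376  201.32582449]]
```

View pics/g9.png

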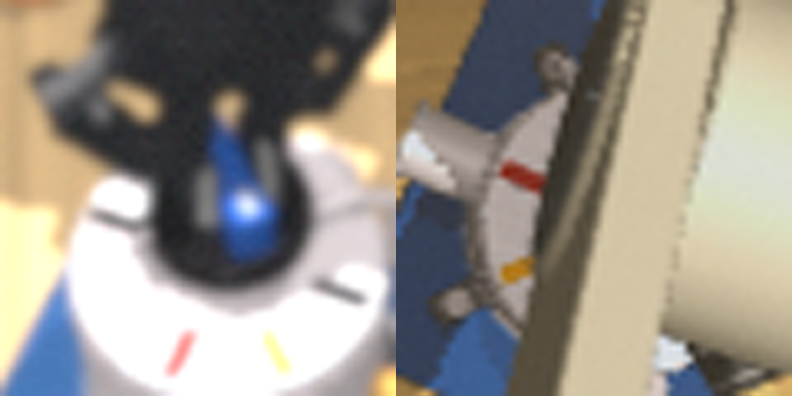

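```bash
python3 - <<'E'
from h import *
go(512,-174,155,20.6);print(np.abs(sense()['qvel']).max())
s=cv2.imread('pics/side7.png');h=cv2.cvtColor(s,cv2.COLOR_BGR2HSV)
print(proj('side',np.array([512.0,-174.5,176])-20*np.array([np.cos(np.radians(110.6)),np.sin(np.radians(110.6)),0])))
job.sign_off()
E
```

```text
t 10.28 tcp [ 512.9 -175.4  156.3] yaw 20.51 tilt 0.24 F [-3.4  0.9  7.2] op 0.17
shift cm [-0.04 -0.16  0.13] twist -0.002
0.0016649557527828682
[[317.14266095 215.95018351]]
the job is handed in; nothing more can be done
```

The blue-handled cap is on the filler neck, pressed down, turned clockwise to the yellow vent marks and still gripped. I handed the job in at about 10.3 s of the 51 s allowed; the system gave no verdict.

I pulled the cap straight up out of its clip, carried it to the tank and lowered it with its tabs in the notches. The downward force rose steadily as the spring should. I then turned it 45° while watching the turning torque, which never passed about 0.14 N m, so it did not reach the cam bump or the lock click.

Last checks:
- **Angle:** the gripper was at 20.5° against a target of 20.6°. In the side picture the bar points at a yellow mark. Its near white dash lies about 0.5 px from where I predicted, at most about 4° of turn.
- **Height:** the bar's centre is about 18 mm above the mouth, worked out from the tool height and the spring force of about 8 N. The limit is 20.5 mm.
- **Steadiness:** the tool was level within 0.3° and practically at rest. The fingers are closed on the bar at a 70 N squeeze setting.

Two things were not perfect:
- **Position:** the tool had drifted to about 2 mm from the neck centre I measured, with about 3 N of sideways force. This is within the 5 mm allowed, so I left it.
- **View from above:** the arm hid the cap in the top picture at the end. The final angle therefore rests on the side view and the gripper reading.

I did not re-measure the other caps and the clutter. The arm did not go near them beyond passing beside the rail.

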